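Tilt the nuts into the tote's corner by the open tin

TASK

Pick up the parts tote by its handle and tilt it in the air, at least 15 degrees, until all five loose nuts have slid together into the one corner that stood nearest the open, empty tin. Finish while still holding it like that: tilted, steady, clear of the bench and of everything on it, with the nuts at rest in that corner. Do not push or tip over the tin, jar, can or block around it.

Things in the scene. Friction and masses are not known exactly. Their poses are not given: they have to be found in the camera images.
- tote: Open plywood parts tote, white plastic floor, wooden carrying handle along its middle; 246 (its x) x 180 (y) x 125 mm high over the end posts, about 0.42 kg empty. Origin: centre of underside, z up. Walls 55 mm high, 8 mm thick; floor 6 mm. Its x is within 0.15 rad of the mat's x. Nuts start to slide on its floor at 9 to 14 degrees of slope; along a wall they need more.
- tote_handle (a point): Middle of the tote's handle, 107 mm above its underside: a straight bar along the tote's x over its whole length, 22 mm wide (y), 26 mm tall, from 94 to 120 mm above the underside, between two upright end posts 60 mm wide; open below and beside it.
- mat: Black rubber bench mat, fixed, 420 (its x) x 440 (its y) x 4 mm, origin at the centre of its underside, z up. The tote stands in its middle; tin, jar, can and block each stand outside one corner of the tote, about 130 mm along the mat's x and 170 mm along its y from the mat's centre.
- open_tin: Round steel tin without a lid, empty: 74 mm diameter, 88 mm tall, 3 mm wall, open at the top. Origin at the centre of its underside. Stands outside one of the tote's four corners; which one varies.
- lidded_jar: Grey round jar with a white screw lid, 68 mm diameter, 85 mm tall. Origin at the centre of its underside. To be left alone.
- closed_can: Steel can with a closed top, 74 mm diameter, 88 mm tall. Origin at the centre of its underside. To be left alone.
- wood_block: Light wooden block, 55 x 55 x 70 mm tall. Origin at the centre of its underside. To be left alone.
- corner_0 (a point): Inside corner of the tote at its +x, +y end, on the floor: 115, 82, 6 mm in the tote's frame.
- corner_1 (a point): Inside corner of the tote at its +x, -y end, on the floor: 115, -82, 6 mm in the tote's frame.
- corner_2 (a point): Inside corner of the tote at its -x, -y end, on the floor: -115, -82, 6 mm in the tote's frame.
- corner_3 (a point): Inside corner of the tote at its -x, +y end, on the floor: -115, 82, 6 mm in the tote's frame.
- nut_0: Loose steel hex nut lying in the tote, 24 mm across flats, 13 mm thick, 35 g, slightly oily. Origin at the centre of its underside.
- nut_1: Loose steel hex nut lying in the tote, 24 mm across flats, 13 mm thick, 35 g, slightly oily. Origin at the centre of its underside.
- nut_2: Loose steel hex nut lying in the tote, 24 mm across flats, 13 mm thick, 35 g, slightly oily. Origin at the centre of its underside.
- nut_3: Loose steel hex nut lying in the tote, 24 mm across flats, 13 mm thick, 35 g, slightly oily. Origin at the centre of its underside.
- nut_4: Loose steel hex nut lying in the tote, 24 mm across flats, 13 mm thick, 35 g, slightly oily. Origin at the centre of its underside.
Mind the look-alikes: they are no part of the job. Leave any orange or turquoise look-alike of the nut_0 alone.

How it is judged:
By the outcome, as a careful person would: the job done as asked, in the order asked, and still so for the second after the job is handed in, while the arm keeps its last pose, push and grip.
It also fails if it takes over 35 s, if anything falls off the work surface, if the arm or the gripper's body presses on something with over 40 N, if the wrist force passes 120 N, or if a joint passes its speed limit or range.

ROBOT

A 6-joint arm with a two-finger parallel gripper is mounted at the origin on the work surface. World frame = base frame: x ahead of the robot, y to its left, z up, the work surface at z = 0. Lengths are in m, angles in rad, forces in N, time in s.
With the tool pointing down it reaches from about 0.35 to 0.975 m from the base axis. Payload 4.9 kg.
Tool frame: the origin (TCP) lies where the fingers leave the gripper's body, on its centre line; the fingertips stand 73 mm ahead of it and the grasp point (between the pads) lies 54 mm ahead of it; z points along the fingers, y is the direction in which the jaws open and shut (so a half turn about z gives the same grasp; the last joint's range is limited). The gripper opens to 85 mm and grips with 20 to 120 N. Pads are 22 mm wide; open, the fingers measure 114 mm over their backs; the gripper's body (76 mm by 85 mm) begins 54 mm behind the grasp point. The pads swing forward as they close: fully open they stand 13 mm farther back than shut.
Start: joints at [1.062, 0.053, 1.613, -0, 1.476, -0.119], TCP at [0.237, 0.578, 0.304] pointing down, gripper open.
Joint ranges: [-3.01, 3.01], [-1.01, 2.22], [0.06, 2.58], [-1.02, 4.17], [0.09, 2.62], [-3.14, 3.14]. Speed limits (rad/s): [2.57, 2.57, 3.14, 3.14, 3.14, 3.14].

INTERFACE

Orientations are given as a rotation vector (axis times angle).
In Python, from station import monitor, vision, workorder gives the robot as it stands.
- The arm moves only by the tool arm_command, never from a script. Its argument "rows" is text: rows parted by semicolons, each of 6 numbers parted by spaces: the shift along the world's x, y, z in mm, then the turn, a rotation vector about the world's x, y, z in degrees. In form: tx ty tz wx wy wz; .... A call has 1 to 12 rows; each row is the pose to reach, as a shift and turn from the pose measured when the call began; what a row does not reach only later rows make up. A row lasts 1/8 s, in which the tool goes at most 62.5 mm and 10.7 degrees, less where a joint would pass 70% of its speed; a pose out of reach is approached as far as the arm can. A call with a gripper value outside its range is refused whole. "jaw" is the opening, from 0 (shut) to 1 (fully open), set as the call begins (left out, the last holds). The fingers move at their own pace and stop on an object; "squeeze" is the grip in N (left out, the last holds). Time passes only in rows, so rows that repeat a pose let the fingers close. It gives the time, the measured TCP pose, the force and the opening at its end, in the units of the state.
- monitor.get_obs(): the state, without advancing time (a new reading comes with each control period).
- vision.get_image(name): name is "side" or "top"; returns a dict with "frame" (384x512x3 uint8, red, green, blue), "vfov" (degrees; the focal length in pixels is half the picture's height over the tangent of half this angle, whatever the lens; pixels are square), "cx", "cy" (the principal point, pixels), "R" (3x3) and "t" (3): a world point X has camera coordinates R X + t. Camera axes: x right, y down, z forward; pixel columns grow to the right and rows downward; lengths in m; the calibration is good to about 2 mm. A picture is of the moment at which its call begins. There is no depth.
- workorder.finish_job(): hands the job in, once; it reports no verdict.
The state is a dict: "t": time; "q": joint angles; "dq": joint speeds; "effort": joint torques, N m; "tool_pos": TCP position; "tool_rot": TCP orientation; "contact_force": force on the tool from outside, world axes, zero at the start; "wrist_torque": the same for the moment, N m; "opening": finger opening in m.
Only numpy, scipy, OpenCV 4.12 (cv2) and the standard library are available. Lean on these libraries where they do the work, as an engineer would, in place of code of your own. Each camera call takes 0.05 s, during which the arm holds its last target. There are 200 camera calls.

## Working session

There is one attempt and no reset: what is moved stays moved. The work goes in short steps, Python scripts to look and compute and a tool call to move; the robot and the scene stay as the last step left them, time stands still between calls to the robot, and variables do not carry over. Pictures are saved under pics/ and viewed, about 8 in all and at most 12, crops included, and the job is handed in when it is done.

Besides the shell and the picture viewer there is one more tool, called after "Emit:" by a JSON object that holds its "method" and its "body". arm_command: Moves the arm, as the interface text tells. Its arguments: {"type":"object","properties":{"rows":{"type":"string"},"jaw":{"type":"number"},"squeeze":{"type":"number"}},"required":["rows"]}

```bash
mkdir -p pics
cat > h.py <<'E'
import numpy as np,cv2
from station import monitor,vision,workorder
def snap(n,f,crop=None,s=1):
    im=vision.get_image(n); a=im["frame"][:,:,::-1]
    if crop: x0,y0,x1,y1=crop; a=a[y0:y1,x0:x1]
    cv2.imwrite("pics/"+f,cv2.resize(a,None,fx=s,fy=s,interpolation=cv2.INTER_CUBIC)); return im
def cam(im):
    f=192/np.tan(np.radians(im["vfov"])/2); return f,np.array(im["R"]),np.array(im["t"])
def back(im,u,v,z):
    f,R,t=cam(im); d=R.T@np.array([(u-im["cx"])/f,(v-im["cy"])/f,1]); c=-R.T@t
    return c+d*(z-c[2])/d[2]
def proj(im,X):
    f,R,t=cam(im); p=R@np.array(X)+t; return p[:2]/p[2]*f+[im["cx"],im["cy"]]
E
python3 - <<'E'
from h import *
for n in("top","side"):
    im=snap(n,n+"1.png",s=1.5); f,R,t=cam(im); print(n,f,-R.T@t,R.tolist(),im["cx"],im["cy"])
print(monitor.get_obs())
E
```

```text
top 368.0754753863379 [0.36616964 0.0064746  0.92379377] [[-0.01228753393851346, -0.9992112529108738, -0.037760939686289546], [-0.9838711536090977, 0.01882132542920456, -0.17788566778971088], [0.1784560719213927, 0.03496612311037203, -0.9833263957755924]] 255.3848135969466 193.46373288411831
side 466.0383805682739 [0.39372748 0.80831709 0.73304285] [[-0.9875007435329419, -0.15712783077717293, 0.012374421891414116], [-0.1070799384782978, 0.6112066208278754, -0.7841940789317744], [0.11565538594190311, -0.7757172883540949, -0.620392230972632]] 257.8976768363774 190.28201523856808
{'t': 0.1, 'q': array([ 1.06199410e+00,  5.32627080e-02,  1.61416770e+00, -2.34625715e-05,
        1.47597812e+00, -1.18973195e-01]), 'dq': array([-5.74728346e-05, -3.39315095e-04, -3.44260362e-03, -2.64285991e-04,
       -3.28827544e-03,  1.25677912e-03]), 'effort': array([-5.58184220e-04, -3.94902956e+01, -3.71361601e+01, -2.16642156e-04,
        3.87465174e-03, -9.99130805e-06]), 'tool_pos': array([0.23729583, 0.5777339 , 0.30279669]), 'tool_rot': array([-6.08364079e-01, -3.08157544e+00,  2.72386532e-03]), 'contact_force': array([ 0.6594614 ,  0.44781298, -0.2096268 ]), 'wrist_torque': array([0.02522524, 0.00713925, 0.00055439]), 'opening': 0.08537671497065634}
```

View pics/top1.png

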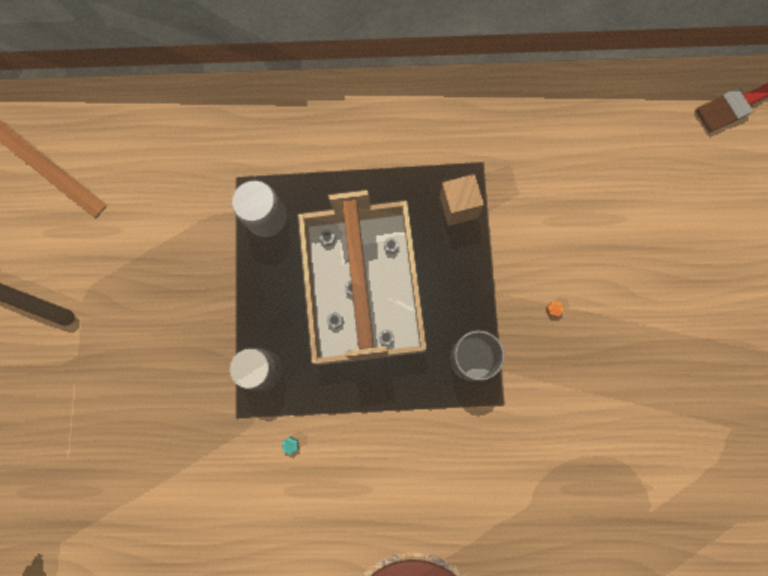

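View pics/side1.png

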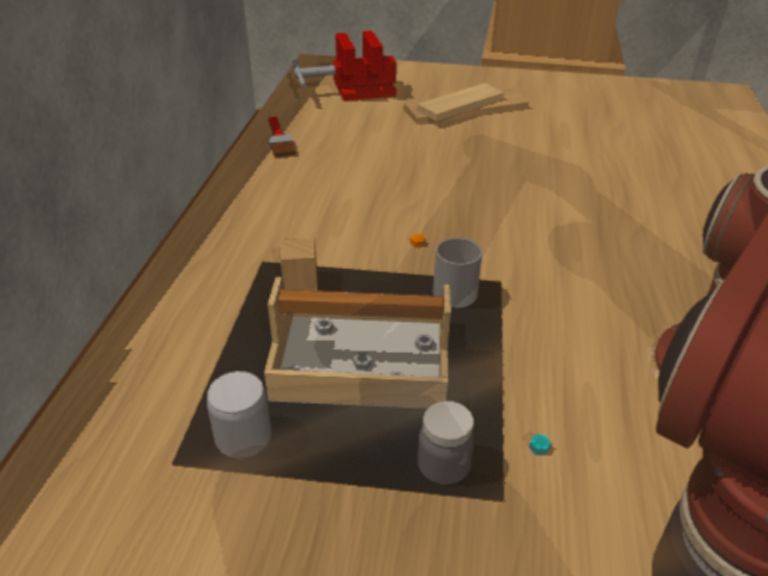

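The top view shows the tin at (478,355), at the robot-side, −y corner of the tote. Jar is at (250,368), can at (254,202) and block at (462,200). The handle runs from (350,200) to (365,350). The side view agrees with this.

Run:
```python
from h import *
from scipy.spatial.transform import Rotation as Ro
T=vision.get_image("top");S=vision.get_image("side")
P=lambda im,u,v,z:back(im,u/1.5,v/1.5,z).round(4)
a=P(T,350.5,200,.124);b=P(T,365,349,.124);print("handle top",a,b,np.linalg.norm(a-b),(a+b)/2)
d=a-b;print("yaw",np.degrees(np.arctan2(d[1],d[0])))
print("side handle top",P(S,278,291,.124),P(S,443,296,.124))
# rim corners z=.059
print("rim",[P(T,*c,.059) for c in((299,215),(407,203),(425,350),(314,362))])
print("mat",[P(T,*c,.004) for c in((236,178),(484,163),(504,405),(236,418))])
print("tin",P(T,478,356,.092),"jar",P(T,250,368,.089),"can",P(T,254,201,.092))
y=Ro.from_rotvec(monitor.get_obs()["tool_rot"]).as_matrix();print(y.round(3))
```

```text
handle top [0.6517 0.0828 0.124 ] [0.4253 0.0622 0.124 ] 0.22733525903387702 [0.5385 0.0725 0.124 ]
yaw 5.198992490322775
side handle top [0.6539 0.0851 0.124 ] [0.4272 0.0566 0.124 ]
rim [array([0.6513, 0.1739, 0.059 ]), array([ 0.6674, -0.0037,  0.059 ]), array([ 0.4272, -0.027 ,  0.059 ]), array([0.4111, 0.1467, 0.059 ])]
mat [array([0.7408, 0.2983, 0.004 ]), array([ 0.7565, -0.1408,  0.004 ]), array([ 0.3404, -0.1545,  0.004 ]), array([0.3244, 0.2835, 0.004 ])]
tin [ 0.4148 -0.1042  0.092 ] jar [0.4019 0.2391 0.089 ] can [0.6654 0.24   0.092 ]
[[-0.925  0.38  -0.001]
 [ 0.38   0.925 -0.001]
 [ 0.    -0.001 -1.   ]]
```

Emit:
{"method": "arm_command", "body": {"rows": "60 -100 0 0 0 6;120 -200 0 0 0 12;180 -300 0 0 0 18;240 -400 0 0 0 24;290 -485 0 0 0 28;302 -505 0 0 0 28;302 -505 0 0 0 28;302 -505 0 0 0 28;302 -505 0 0 0 28;302 -505 0 0 0 28;302 -505 0 0 0 28;302 -505 0 0 0 28", "jaw": 1}}

```text
t: 1.7
tool_pos: [0.539, 0.0734, 0.3029]
tool_rot: [0.156, -3.137, 0.001]
contact_force: [-0.2, 0.4, -0.5]
opening: 0.0854
```

Emit:
{"method": "arm_command", "body": {"rows": "0 -1 -50 0 0 0;0 -1 -100 0 0 0;0 -1 -125 0 0 0;0 -1 -138 0 0 0;0 -1 -138 0 0 0;0 -1 -138 0 0 0"}}

```text
t: 2.45
tool_pos: [0.5398, 0.0728, 0.1666]
tool_rot: [-0.157, 3.135, -0.001]
contact_force: [0.0, -0.5, 0.3]
opening: 0.0853
```

```bash
python3 -c "
from h import *
snap('side','s2.png',(150,130,350,330),3)"
```

```text
(no output)
```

View pics/s2.png

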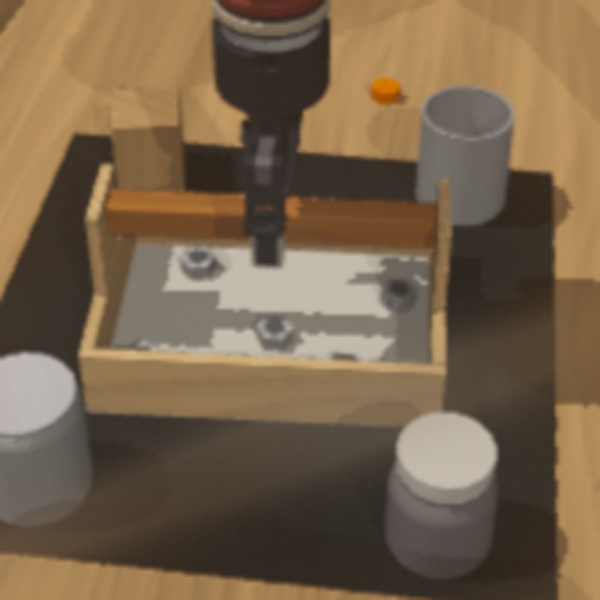

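The fingers straddle the middle of the handle, with the fingertip at (267,255). Closing now, then a small lift.

Emit:
{"method": "arm_command", "body": {"rows": "0 0 0 0 0 0;0 0 0 0 0 0;0 0 0 0 0 0;0 0 0 0 0 0;0 0 0 0 0 0;0 0 0 0 0 0;0 0 0 0 0 0;0 0 0 0 0 0;0 0 10 0 0 0;0 0 20 0 0 0;0 0 20 0 0 0", "jaw": 0, "squeeze": 110}}

```text
t: 3.88
tool_pos: [0.54, 0.0726, 0.1872]
tool_rot: [-0.156, 3.134, -0.002]
contact_force: [-0.7, 0.1, -5.3]
opening: 0.0203
```

Emit:
{"method": "arm_command", "body": {"rows": "0 0 25 0 0 0;0 0 50 0 0 0;0 0 80 0 0 0;0 0 110 0 0 0;0 0 140 0 0 0;0 0 170 0 0 0;0 0 195 0 0 0;0 0 210 0 0 0;0 0 215 0 0 0;0 0 215 0 0 0"}}

```text
t: 5.12
tool_pos: [0.5399, 0.0726, 0.4013]
tool_rot: [-0.156, 3.136, -0.002]
contact_force: [0.0, -0.5, -6.1]
opening: 0.0202
```

```bash
python3 -c "
from h import *
snap('side','s3.png',(100,0,400,260),2.5)"
```

```text
(no output)
```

View pics/s3.png

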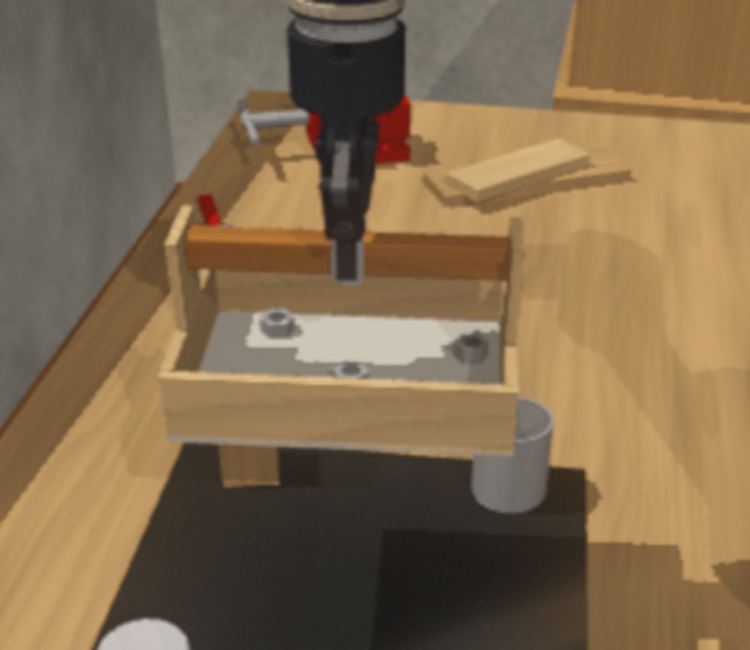

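The tote is level in the grip, with its corner well above the tin. Next I tilt it gradually along the diagonal toward the −x/−y corner.

Emit:
{"method": "arm_command", "body": {"rows": "0 0 0 2.5 -2 0;0 0 0 5 -4 0;0 0 0 7.5 -6 0;0 0 0 10 -8 0;0 0 0 12 -10 0;0 0 0 14 -12 0;0 0 0 16 -14 0;0 0 0 18 -15.5 0;0 0 0 20 -17 0;0 0 0 22 -18.5 0;0 0 0 24 -20 0;0 0 0 26 -21.5 0"}}

```text
t: 6.68
tool_pos: [0.5391, 0.0724, 0.3985]
tool_rot: [-0.132, 2.68, 0.599]
contact_force: [-0.3, 0.6, -4.7]
opening: 0.0203
```

```bash
python3 -c "
from h import *
snap('side','s4.png',(100,0,400,260),2.5);snap('top','t4.png',(150,80,350,280),3)"
```

```text
(no output)
```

View pics/s4.png

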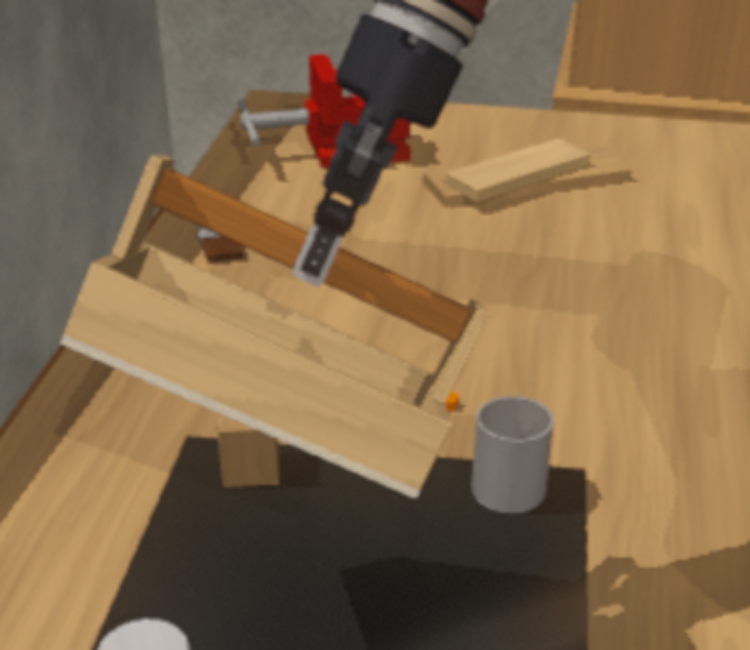

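View pics/t4.png

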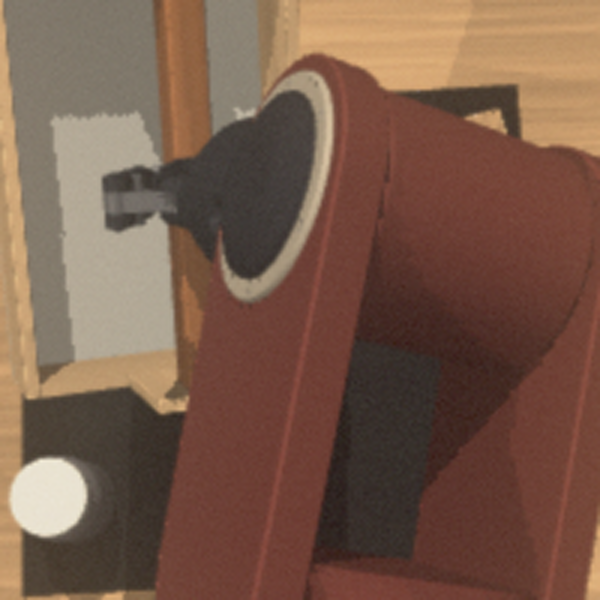

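Nothing is left on the +y half of the floor (the side camera sees only bare wall, the top camera a bare floor). The arm hides the goal corner from above. I'll tilt a little more and carry the tote toward −y, so the top camera can see past the arm.

Emit:
{"method": "arm_command", "body": {"rows": "0 -15 5 1 -1 0;0 -35 10 2 -2 0;0 -60 15 3 -3 0;0 -90 20 3 -4 0;0 -120 20 3 -5 0;0 -150 20 3 -5 0;0 -180 20 3 -5 0;0 -210 20 3 -5 0;0 -235 20 3 -4 0;0 -250 20 3 -3 0;0 -255 20 3 -3 0;0 -255 20 3 -3 0"}}

```text
t: 8.28
tool_pos: [0.5391, -0.1827, 0.4182]
tool_rot: [-0.131, 2.613, 0.656]
contact_force: [-0.0, 0.2, -5.0]
opening: 0.0206
```

```bash
python3 -c "
from h import *
snap('top','t5.png',s=1.5);snap('side','s5.png',s=1.5)"
```

```text
(no output)
```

View pics/t5.png

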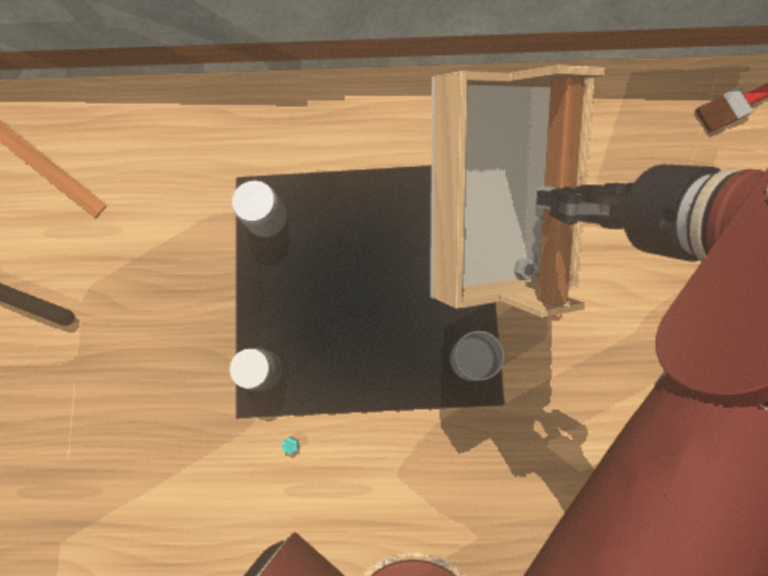

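```bash
cat >> h.py <<'E'
from scipy.spatial.transform import Rotation as Ro
def tote(p,r,nom=(0.0,0.0)):
    R0=Ro.from_rotvec(r).as_matrix()
    # tool y ~ tote y, tool z ~ -tote z
    z=-R0[:,2]; y=R0[:,1]; M=np.c_[np.cross(y,z),y,z]
    return M, np.array(p)+R0[:,2]*.054-M[:,2]*.107
E
python3 - <<'E'
from h import *
o=monitor.get_obs(); im=vision.get_image("top"); f,R,t=cam(im); C=-R.T@t
M,c=tote(o["tool_pos"],o["tool_rot"]); print(M.round(3),c.round(3),"tilt",np.degrees(np.arccos(M[2,2])))
for n,X in dict(c2=(-115,-82,6),c1=(115,-82,6),c3=(-115,82,6),rim3=(-123,90,55),rim0=(123,90,55),h0=(-123,0,120),h1=(123,0,120)).items():
    w=c+M@(np.array(X)/1000); print(n,(proj(im,w)*1.5).round(),w.round(3))
for u,v in((524,268),(536,240)):
    d=R.T@np.array([(u/1.5-im["cx"])/f,(v/1.5-im["cy"])/f,1]); a=M.T@(C-c); e=M.T@d
    print("nut",(a+e*(.012-a[2])/e[2]).round(3))
# required camera position in tote frame to see corner regions beneath / beyond handle
for dx in(0,-.1,.1):
  for dy in(.1,0,-.1,-.2):
   for dz in(0,.1,.2):
    a=M.T@(C-c-[dx,dy,dz]); out=[]
    for Y in(-.075,-.05,-.025):
      P=np.array([-.1,Y,.012]); s=(.094-P[2])/(a[2]-P[2]); s2=(.120-P[2])/(a[2]-P[2])
      out+= [round(P[1]+s*(a[1]-P[1]),3),round(P[1]+s2*(a[1]-P[1]),3)]
    print(dx,dy,dz,out)
E
```

```text
[[ 0.898 -0.195 -0.394]
 [-0.014  0.883 -0.469]
 [ 0.439  0.427  0.791]] [ 0.602 -0.107  0.291] tilt 37.76729398981017
c2 [545. 274.] [ 0.513 -0.18   0.21 ]
c1 [558.  87.] [ 0.719 -0.184  0.311]
c3 [438. 291.] [ 0.481 -0.035  0.28 ]
rim3 [455. 310.] [ 0.453 -0.051  0.319]
rim0 [461.  71.] [ 0.674 -0.055  0.427]
h0 [560. 314.] [ 0.445 -0.161  0.332]
h1 [579.  67.] [ 0.666 -0.165  0.44 ]
nut [-0.1   -0.041  0.012]
nut [-0.066 -0.057  0.012]
0 0.1 0 [np.float64(-0.018), np.float64(0.001), np.float64(0.004), np.float64(0.021), np.float64(0.025), np.float64(0.041)]
0 0.1 0.1 [np.float64(-0.015), np.float64(0.003), np.float64(0.005), np.float64(0.023), np.float64(0.026), np.float64(0.043)]
0 0.1 0.2 [np.float64(-0.013), np.float64(0.007), np.float64(0.008), np.float64(0.026), np.float64(0.028), np.float64(0.044)]
0 0 0 [np.float64(0.001), np.float64(0.025), np.float64(0.022), np.float64(0.045), np.float64(0.043), np.float64(0.065)]
0 0 0.1 [np.float64(0.007), np.float64(0.033), np.float64(0.027), np.float64(0.052), np.float64(0.048), np.float64(0.071)]
0 0 0.2 [np.float64(0.015), np.float6
[... 3161 characters left out ...]
oat64(0.04), np.float64(0.069), np.float64(0.061), np.float64(0.089)]
0.1 -0.1 0.1 [np.float64(0.028), np.float64(0.061), np.float64(0.049), np.float64(0.08), np.float64(0.069), np.float64(0.099)]
0.1 -0.1 0.2 [np.float64(0.041), np.float64(0.078), np.float64(0.06), np.float64(0.096), np.float64(0.08), np.float64(0.113)]
0.1 -0.2 0 [np.float64(0.044), np.float64(0.082), np.float64(0.065), np.float64(0.101), np.float64(0.085), np.float64(0.12)]
0.1 -0.2 0.1 [np.float64(0.059), np.float64(0.101), np.float64(0.079), np.float64(0.12), np.float64(0.099), np.float64(0.138)]
0.1 -0.2 0.2 [np.float64(0.081), np.float64(0.131), np.float64(0.1), np.float64(0.147), np.float64(0.118), np.float64(0.164)]
```

Emit:
{"method": "arm_command", "body": {"rows": "0 -10 0 0 0 0;0 -30 0 0 0 0;0 -55 0 0 0 0;0 -80 0 0 0 0;0 -95 0 0 0 0;0 -100 0 0 0 0;0 -100 0 0 0 0;0 -100 0 0 0 0"}}

```text
t: 9.43
tool_pos: [0.539, -0.2815, 0.4185]
tool_rot: [-0.133, 2.613, 0.656]
contact_force: [0.0, 0.6, -4.1]
opening: 0.0205
```

Run:
```python
from h import *
o=monitor.get_obs();im=vision.get_image("top")
M,c=tote(o["tool_pos"],o["tool_rot"]);q=proj(im,c+M@np.array([-.115,-.082,.006])).round().astype(int)
x0=min(max(q[0]-60,0),392);y0=q[1]-80
a=im["frame"][y0:y0+120,x0:x0+120,::-1];cv2.imwrite("pics/t6.png",cv2.resize(a,None,fx=5,fy=5,interpolation=cv2.INTER_CUBIC));print(q,x0,y0,o["tool_pos"],o["tool_rot"])
```

```text
[415 182] 355 102 [ 0.53903274 -0.28152794  0.41849838] [-0.13342037  2.61294095  0.65578232]
```

View pics/t6.png

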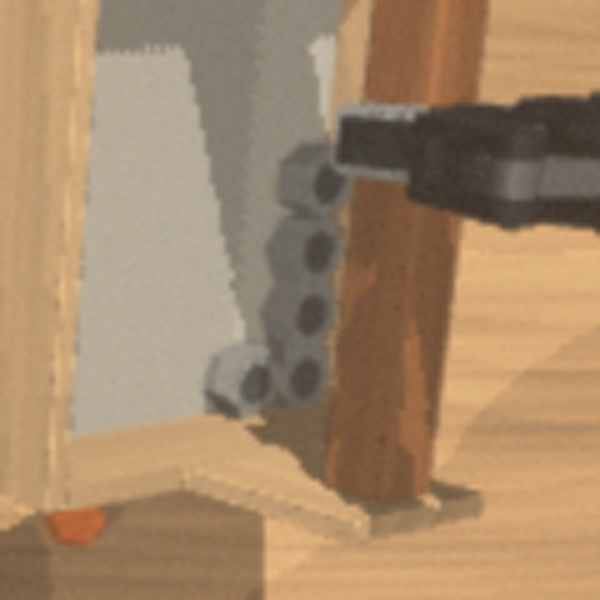

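All five nuts are in the corner region. Four stand in a column along the −y wall, at (310,180), (318,250), (310,315) and (300,378); one is beside it at (240,380). The top one lies about 90 mm from the corner. I'll roll the tote briefly about the handle to break up the column, then tilt it back so they pack closer.

Emit:
{"method": "arm_command", "body": {"rows": "0 0 0 -9 0 -4.4;0 0 0 -18 0.3 -8.8;0 0 0 -27 0.4 -13.2;0 0 0 -36 0.6 -17.6;0 0 0 -36 0.6 -17.6;0 0 0 -36 0.6 -17.6;0 0 0 -27 0.4 -13.2;0 0 0 -18 0.3 -8.8;0 0 0 -9 0 -4.4;0 0 0 0 0 0;0 0 0 0 0 0;0 0 0 0 0 0"}}

```text
t: 10.98
tool_pos: [0.5391, -0.2822, 0.4187]
tool_rot: [-0.132, 2.613, 0.652]
contact_force: [0.1, 0.2, -5.6]
opening: 0.0202
```

```bash
cat > v.py <<'E'
import sys
from h import *
o=monitor.get_obs();im=vision.get_image("top")
M,c=tote(o["tool_pos"],o["tool_rot"]);q=proj(im,c+M@np.array([-.115,-.082,.006])).round().astype(int)
x0=min(max(q[0]-60,0),392);y0=q[1]-80
a=im["frame"][y0:y0+120,x0:x0+120,::-1];cv2.imwrite("pics/"+sys.argv[1],cv2.resize(a,None,fx=5,fy=5,interpolation=cv2.INTER_CUBIC));print(q,x0,y0,o["t"],o["tool_pos"],o["tool_rot"])
E
python3 v.py t7.png
```

```text
[416 182] 356 102 10.975 [ 0.53909847 -0.28217342  0.41866145] [-0.1322493   2.61315775  0.65171933]
```

View pics/t7.png

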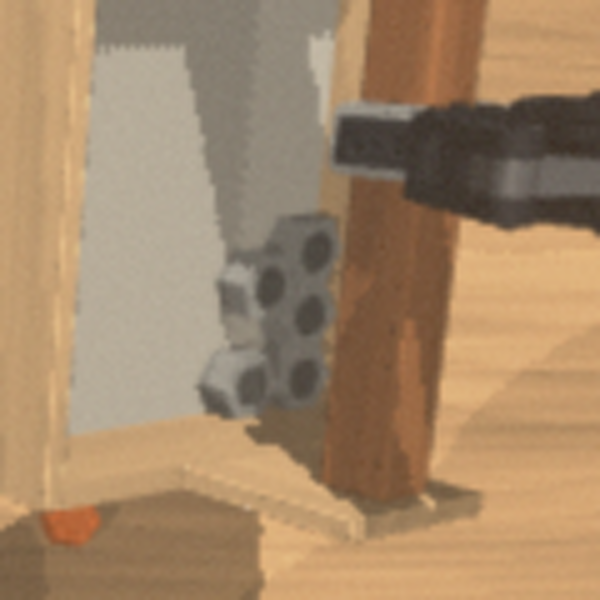

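The nuts now sit in a compact 3+2 cluster in the corner. I'll hold still and check that nothing moves.

Emit:
{"method": "arm_command", "body": {"rows": "0 0 0 0 0 0;0 0 0 0 0 0;0 0 0 0 0 0;0 0 0 0 0 0;0 0 0 0 0 0;0 0 0 0 0 0"}}

```text
t: 11.78
tool_pos: [0.5391, -0.2816, 0.4191]
tool_rot: [-0.133, 2.613, 0.652]
contact_force: [0.0, -1.3, -5.3]
opening: 0.0205
```

```bash
python3 v.py t8.png
python3 - <<'E'
from h import *
a=cv2.imread("pics/t7.png");b=cv2.imread("pics/t8.png");print("nut area diff",cv2.absdiff(a,b)[200:430,190:350].mean())
o=monitor.get_obs();im=vision.get_image("top");f,R,t=cam(im);C=-R.T@t;M,c=tote(o["tool_pos"],o["tool_rot"])
print("tilt",np.degrees(np.arccos(M[2,2])),"low corner z",(c+M@[-.123,-.09,0])[2],abs(o["dq"]).max())
for u,v in((318,250),(270,286),(310,315),(302,380),(250,384)):
    d=R.T@np.array([((u/5+356)-im["cx"])/f,((v/5+102)-im["cy"])/f,1]);p=M.T@(C-c);e=M.T@d;n=p+e*(.019-p[2])/e[2]
    print("nut",n.round(3),"dist",np.linalg.norm(n[:2]-[-.115,-.082]).round(3))
t0=cv2.imread("pics/top1.png");t1=cv2.resize(im["frame"][:,:,::-1],None,fx=1.5,fy=1.5,interpolation=cv2.INTER_CUBIC)
for n,(x,y) in dict(tin=(478,355),jar=(250,368),can=(254,202),block=(462,200)).items():
    print(n,cv2.absdiff(t0,t1)[y-30:y+30,x-30:x+30].mean())
E
```

```text
[415 182] 355 102 11.775 [ 0.53911128 -0.28162155  0.41905245] [-0.1334614   2.61290741  0.65179151]
nut area diff 8.699601449275363
tilt 37.6898673867339 low corner z 0.199338772865741 0.004607799753524317
nut [-0.054 -0.069  0.019] dist 0.062
nut [-0.065 -0.046  0.019] dist 0.061
nut [-0.078 -0.069  0.019] dist 0.039
nut [-0.103 -0.068  0.019] dist 0.018
nut [-0.102 -0.041  0.019] dist 0.043
tin 16.041944444444443
jar 25.57953703703704
can 22.765
block 16.712407407407408
```

The nut-area difference comes mostly from the one-pixel crop shift, and the object differences are probably shadows. One full view will settle both.

```bash
python3 -c "
from h import *
snap('top','t9.png',s=1.5)"
```

```text
(no output)
```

View pics/t9.png

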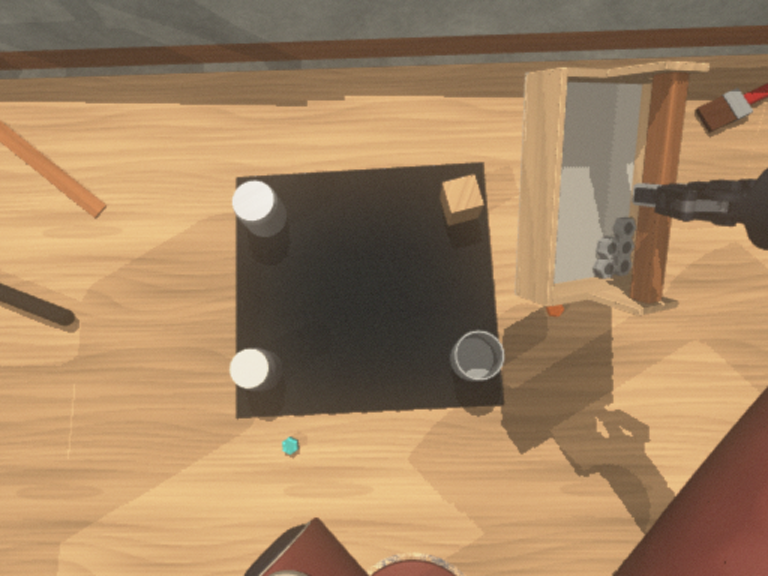

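Tin (478,355), jar (250,368), can (254,202) and block (462,200) are where they started. All five nuts sit at about (615,245), in the low corner. Handing in.

```bash
python3 -c "
from h import *
print(workorder.finish_job())"
```

```text
the job is handed in; nothing more can be done
None
```

The tote is held by its handle, tilted about 38°, with all five nuts in the corner that stood nearest the open tin. I lifted it, tilted it along the diagonal toward that corner, and carried it toward −y so the top camera could see inside. The nuts first stacked in a column along one wall, so I rolled the tote briefly to break that up and tilted it back.

**Last checks**
- **Nuts:** they measure 18 to 62 mm from the corner.
- **Clearance:** the tote's lowest corner is about 0.20 m above the bench.
- **Arm:** it was at rest, and the robot's clock read about 12 s.
- **Objects:** the tin, jar, can, block and both coloured look-alikes are where they started in the final top view.
- **Disagreement:** pixel differencing was inconclusive. The nut-area figure (8.7) came from crops offset by one pixel, and the object figures (16–26) probably from shadows. I relied on viewing the pictures instead.

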